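# Zero the portion counter and hold the grinder lid in its half-way position

### The job

Get the counter-top cocoa grinder ready and run it by its lid: first turn the portion counter's knob anticlockwise back to its zero stop, then lower the bayonet lid fully into the grinder's mouth and twist it clockwise half way (45 degrees) towards its lock, stopping well short of the lock click. The lid is spring-returned, so do not let go: the program finishes with the gripper still holding the lid, fully down, still, at the half-way position. Leave the price tent, the ribbon spool and the small carton where they are.

Things in the scene. Friction and masses are not known exactly. Their poses are not given: they have to be found in the camera images.
- grinder: Cocoa grinder, fixed; sizes in mm. Black base 130 (x) x 270 (y) x 38; origin at the centre of its underside, z up. At its -y end a round aluminium tower (radius 55, top at z = 105, axis x = 0, y = -65) with the lid's mouth in its top; at its +y end a black console (100 x 100, top at z = 55) with the portion counter's knob (axis x = 0, y = 75).
- mouth (a point): Centre of the mouth, level with the tower's top; axes as the grinder. Hole of radius 30 in a steel lip 6.5 mm thick, with two gaps 15 wide (out to radius 38) at +x and -x for the lid's lugs, which drop between the switch ring's dogs and turn under the lip. Black marks on the tower's top, on both sides: line = insert, stud 45 degrees clockwise = half way, double line at 90 = locked.
- switch_ring (a joint): Angle (rad) of the spring-returned ring in the mouth that the lid's lugs turn: 0 as the lid goes in, growing clockwise seen from above, 0.785 half way, 1.57 locked. The spring takes about 0.22 N m half way. Lugs have about 3 degrees of play either way. A spring plunger under the lip resists a lug from about 1.1 and clicks in behind it near 1.45.
- counter_knob (a joint): Angle (rad) of the portion counter's knob: 0 = against the zero stop (pointer at the long zero mark on the robot's side), growing clockwise seen from above, at most 1.5; starts between 0.7 and 1.3. Light friction (0.03 N m); it stays where it is left.
- knob_grip (a point): On the knob's axis, 75 mm above the counter. The knob's grip bar is 42 long, 12 thick, from 62 to 88 mm above the counter, on a disc of radius 22 (top at 62). The bar lies along this point's x axis, which turns with the knob and at zero is parallel to the grinder's x. A white line on top marks the pointer end (-x).
- lid: Loose lid, about 0.16 kg, upright on the counter; mm. Origin at the centre of its underside, z up. Black skirt of radius 27.5, 14 high; at its foot two steel lugs 10 wide, 5 high, out to radius 36.5 at +x and -x; steel disc of radius 44, z = 14 to 21; black grip bar 62 long (along x, over the lugs), 16 thick, z = 21 to 51. Same after a half turn. Fully in, its origin is 14 below the mouth point.
- lid_seat (a point): Centre of the underside of the lid's disc, 14 mm above the lid's origin; it meets the mouth point when the lid is fully in.
- lid_grip (a point): On the lid's axis, 46 mm above its origin, 5 below the top of the grip bar: a good place for the TCP when gripping across the bar from above.
- tent: Bystander: small price tent in a wooden block, 18 x 58 x 38 mm; origin at the centre of its underside.
- spool: Bystander: spool of gold ribbon lying flat, 64 across, 26 high; origin at the centre of its underside.
- carton: Bystander: small cream carton, 41 x 50 x 82 mm; origin at the centre of its underside.

How it is judged:
By the outcome, as a careful person would: the job done as asked, in the order asked, and still so for the second after the job is handed in, while the arm keeps its last pose, push and grip.
It also fails if it takes over 58 s, if anything falls off the work surface, if the arm or the gripper's body presses on something with over 40 N, if the wrist force passes 120 N, or if a joint passes its speed limit or range.

### The arm

A 6-joint arm with a two-finger parallel gripper is mounted at the origin on a cart in front of the work surface, level with it; the furniture and walls round the work are solid. World frame = base frame: x ahead of the robot, y to its left, z up, the work surface at z = 0. Lengths are in m, angles in rad, forces in N, time in s.
With the tool pointing down it reaches from about 0.35 to 0.85 m from the base axis. Payload 8.1 kg.
Tool frame: the origin (TCP) lies between the finger pads, 19 mm behind the fingertips; this is the grasp point; z points along the fingers, x is the direction in which the jaws open and shut, and the axes are right-handed (so a half turn about z gives the same grasp; the last joint's range is limited). The gripper opens to 93 mm and grips with 3 to 60 N. Pads are 15 mm wide; open, the fingers measure 128 mm over their backs; the gripper's body (75 mm by 188 mm) begins 65 mm behind the grasp point.
Start: joints at [1.242, 0.13, 1.488, -0, 1.523, -0.085], TCP at [0.145, 0.582, 0.237] pointing down, gripper open.
Joint ranges: [-2.96, 2.96], [-0.89, 2.26], [0.02, 2.5], [-1.34, 4.48], [0, 2.73], [-2.66, 2.66]. Speed limits (rad/s): [2.39, 2.39, 2.79, 3.14, 3.14, 3.14].

### API

Orientations are given as a rotation vector (axis times angle).
In Python, from plant import * gives the robot as it stands.
- The arm moves only by the tool play_rows, never from a script. Its argument "increments" is a list that holds one entry, the list of rows, each a list of 4 numbers: the shift along the tool's x, y, z in cm, then the turn about the tool's z in rad. A call has 1 to 5 rows; each row is the pose to reach, as a shift and turn from the pose measured when the call began, along the tool's axes at that moment; what a row does not reach only later rows make up. A row lasts 1/10 s, in which the tool goes at most 50 mm and 8.59 degrees, less where a joint would pass 70% of its speed; a pose out of reach is approached as far as the arm can. A call with a gripper value outside its range is refused whole. "jaw" is the finger opening in cm, from 0 to 9.3, set as the call begins (left out, the last holds). The fingers move at their own pace and stop on an object; "squeeze" is the grip in N (left out, the last holds). Time passes only in rows, so rows that repeat a pose let the fingers close. It gives the time, the measured TCP pose, the force and the opening at its end, in the units of the state.
- read_state(): the state, without advancing time (a new reading comes with each control period).
- read_camera(name): name is "scene" or "top" or "wrist"; returns (picture, depth): 400x640x3 uint8, blue, green, red; 400x640 float32, m along the optical axis (not along the pixel's ray), 0 where there is no reading.
- camera_params(name): a dict with "K" (3x3 intrinsics, pixels), "eye" and "orientation" of the camera in the world. Camera axes: x right, y up, looking along -z (the intrinsics and any distortion apply to the point x, -y, -z); pixel columns grow to the right and rows downward; lengths in m; the calibration is good to about 2 mm. A picture is of the moment at which its call begins: read the wrist's pose just before it. camera_params takes no time and is no camera call; for the wrist camera it gives the pose at the moment of the call.
- close_job(): hands the job in, once; it reports no verdict.
The state is a dict: "t": time; "q": joint angles; "dq": joint speeds; "joint_torque": joint torques, N m; "tool_pos": TCP position; "orientation": TCP orientation; "force": force on the tool from outside, world axes, zero at the start; "wrist_torque": the same for the moment, N m; "opening": finger opening in m.
Only numpy, scipy, OpenCV 4.12 (cv2) and the standard library are available. Lean on these libraries where they do the work, as an engineer would, in place of code of your own. Each camera call takes 0.05 s, during which the arm holds its last target.

## Working session

There is one attempt and no reset: what is moved stays moved. The work goes in short steps, Python scripts to look and compute and a tool call to move; the robot and the scene stay as the last step left them, time stands still between calls to the robot, and variables do not carry over. Pictures are saved under pics/ and viewed, and the job is handed in when it is done.

Besides the shell and the picture viewer there is one more tool, called after ">>>" as name(argument=value, ...), one argument or row to a line, values as JSON. play_rows: Moves the arm, as the interface text tells. Its arguments: {"type":"object","properties":{"increments":{"type":"array"},"jaw":{"type":"number"},"squeeze":{"type":"number"}},"required":["increments"]}

```bash
ls; mkdir -p pics
python3 - <<'E'
from plant import *
import cv2, numpy as np
s=read_state(); print(s)
for n in ("scene","top"):
    im,d=read_camera(n); cv2.imwrite(f"pics/{n}0.png",im); np.save(f"pics/{n}0.npy",d)
    p=camera_params(n); print(n,p)
E
```

```text
pics
{'t': 0.0, 'q': array([ 1.24161278e+00,  1.31191474e-01,  1.48928125e+00, -2.98134950e-05,
        1.52298997e+00, -8.54042469e-02]), 'dq': array([ 0.00086375, -0.0003759 , -0.00097242, -0.0005151 , -0.00150569,
       -0.00038294]), 'joint_torque': array([ 5.07486584e-04, -5.59819865e+01, -4.91771793e+01,  7.67753273e-02,
        3.46240634e-02, -1.53905889e-04]), 'tool_pos': array([0.14463958, 0.58175024, 0.23636823]), 'orientation': array([ 2.47423371e+00,  1.93421558e+00, -2.43374495e-03]), 'force': array([-0.0809526 , -0.53614179, -0.23731395]), 'wrist_torque': array([0.04270583, 0.05122088, 0.00636529]), 'opening': 0.0930158478599074}
scene {'K': array([[489.10326784,   0.        , 319.40284392],
       [  0.        , 489.10326784, 203.67265128],
       [  0.        ,   0.        ,   1.        ]]), 'eye': array([-0.56545856, -0.60330469,  1.17501915]), 'orientation': array([ 0.77565691, -0.45933213, -1.01451087])}
top {'K': array([[466.40405299,   0.        , 315.43317873],
       [  0.        , 466.40405299, 198.79338103],
       [  0.        ,   0.        ,   1.        ]]), 'eye': array([ 0.25319808, -0.03060247,  1.53988526]), 'orientation': array([ 0.15906219, -0.14246839, -1.55850224])}
```

View pics/scene0.png

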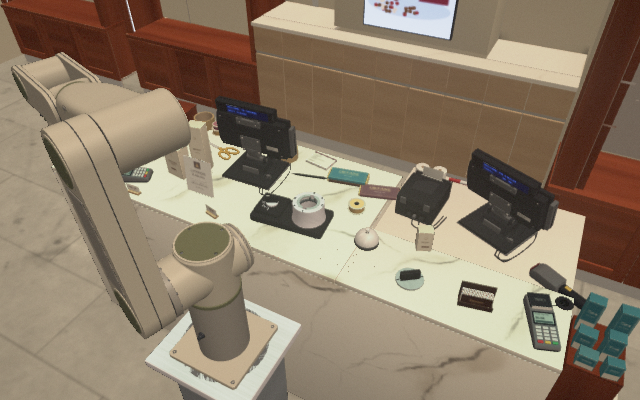

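View pics/top0.png

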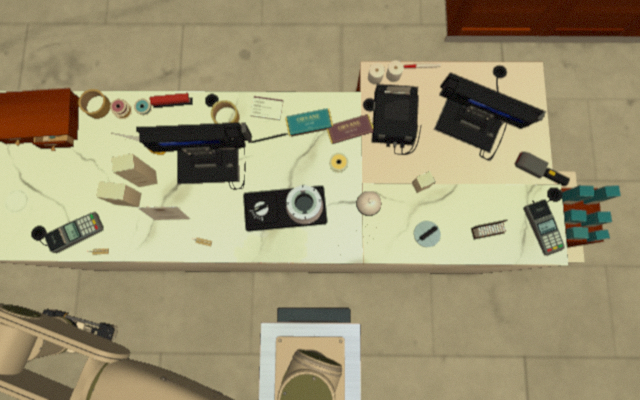

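The top view shows the knob near (261,209), the tower mouth near (304,204), the lid near (427,234), the carton at (424,181), the spool at (339,161) and the tent at (203,241). I'll zoom in and measure.

```bash
cat > h.py <<'E'
import numpy as np, cv2
from scipy.spatial.transform import Rotation as R
def ray(p,uv):
    K=p["K"]; x=(uv[0]-K[0,2])/K[0,0]; y=(uv[1]-K[1,2])/K[1,1]
    return np.asarray(p["eye"]),R.from_rotvec(p["orientation"]).as_matrix()@np.array([x,-y,-1.])
def onz(p,uv,z):
    e,d=ray(p,uv); return e+d*(z-e[2])/d[2]
def proj(p,X):
    c=R.from_rotvec(p["orientation"]).as_matrix().T@(np.asarray(X)-p["eye"]); K=p["K"]
    return np.array([K[0,2]+K[0,0]*c[0]/-c[2],K[1,2]+K[1,1]*-c[1]/-c[2]])
def cloud(p,d):
    v,u=np.mgrid[0:400,0:640]; K=p["K"]
    c=np.stack([(u-K[0,2])/K[0,0]*d,-(v-K[1,2])/K[1,1]*d,-d],-1)
    return c@R.from_rotvec(p["orientation"]).as_matrix().T+p["eye"]
E
python3 - <<'E'
from plant import *
from h import *
im=cv2.imread("pics/top0.png"); d=np.load("pics/top0.npy")
a=cv2.resize(im[170:260,235:335],None,fx=5,fy=5,interpolation=cv2.INTER_CUBIC)
b=cv2.resize(im[210:260,400:455],None,fx=5,fy=5,interpolation=cv2.INTER_CUBIC)
c=np.zeros((450,790,3),np.uint8); c[:,:500]=a; c[:250,510:785]=b; cv2.imwrite("pics/z0.png",c)
p=camera_params("top"); C=cloud(p,d)
print("table",np.median(C[225:255,300:350,2]))
for n,uv in dict(knob=(261,209),tower=(304,204),lid=(427,234)).items(): print(n,C[uv[1],uv[0]])
for n,uv,z in (("knob",(261,209),.088),("tower",(304,204),.105),("lid",(427,234),.03)): print(n,onz(p,uv,z))
E
```

```text
table -0.000916313555545778
knob [0.504602   0.15993362 0.07145404]
tower [0.52573626 0.02339611 0.04940549]
lid [ 0.43045162 -0.37149033  0.05025644]
knob [0.50176923 0.1577867  0.088     ]
tower [0.51557065 0.02138198 0.105     ]
lid [ 0.43286197 -0.37612583  0.03      ]
```

View pics/z0.png

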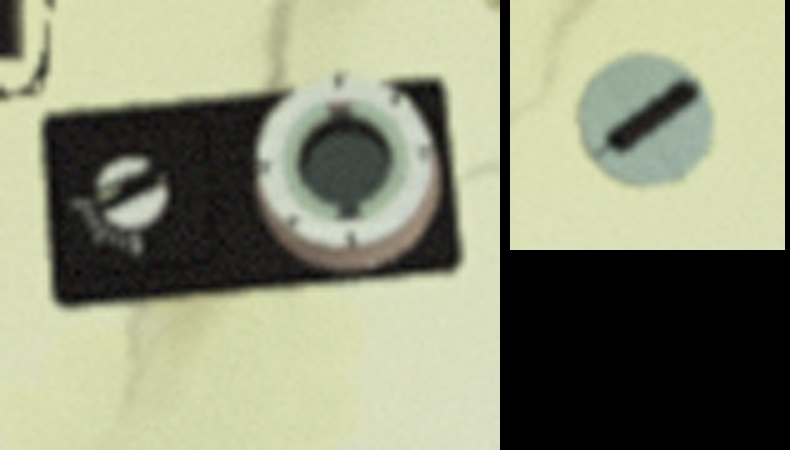

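The crop shows the grinder base, the knob's bar roughly 60° off its zero, the mouth gaps nearly aligned with world x, and the lid bar running diagonally. Now I'll measure these numerically.

```bash
cat > m0.py <<'E'
from plant import *
from h import *
im=cv2.imread("pics/top0.png"); d=np.load("pics/top0.npy"); p=camera_params("top"); C=cloud(p,d)
Z=C[...,2]
def fitc(mask,z):
    cn,_=cv2.findContours(mask.astype(np.uint8),cv2.RETR_EXTERNAL,cv2.CHAIN_APPROX_NONE)
    c=max(cn,key=cv2.contourArea); P=np.array([onz(p,q[0],z)[:2] for q in c])
    A=np.c_[2*P,np.ones(len(P))]; s=np.linalg.lstsq(A,(P**2).sum(1),rcond=None)[0]
    return s[:2],np.sqrt(s[2]+s[:2]@s[:2])
near=lambda uv,r: np.hypot(*(np.mgrid[0:400,0:640]-np.array(uv[::-1])[:,None,None]))<r
t=fitc((Z>.095)&(Z<.115)&near((304,204),30),.105); print("tower",t)
l=fitc((Z>.012)&near((427,234),20),.021); print("lid",l)
k=fitc((Z>.058)&near((261,209),14),.062); print("knob",k)
g=im.astype(int).max(2)
# bar of lid
m=(g<90)&near((427,234),14); r=cv2.minAreaRect(np.argwhere(m)[:,::-1].astype(np.float32)); print(r)
b=cv2.boxPoints(r); B=np.array([onz(p,q,.051)[:2] for q in b]); print("lid bar c",B.mean(0)); 
for i in range(2): e=B[i+1]-B[i]; print(np.linalg.norm(e),np.degrees(np.arctan2(e[1],e[0])))
# base
m=((g<70)&near((286,208),60)).astype(np.uint8); m=cv2.morphologyEx(m,cv2.MORPH_OPEN,np.ones((5,5)))
cn,_=cv2.findContours(m,0,2); c=max(cn,key=cv2.contourArea); r=cv2.minAreaRect(c); b=cv2.boxPoints(r); print(r)
B=np.array([onz(p,q,.038)[:2] for q in b]); print("base",B.mean(0))
for i in range(2): e=B[i+1]-B[i]; print(np.linalg.norm(e),np.degrees(np.arctan2(e[1],e[0])))
for n,uv in dict(spool=(339,161),carton=(424,181),tent=(203,241),globe=(369,204)).items(): print(n,C[uv[1],uv[0]])
s=read_state(); w=camera_params("wrist"); T=R.from_rotvec(s["orientation"]).as_matrix()
print("toolx",T[:,0],"cam in tool",T.T@(w["eye"]-s["tool_pos"]),T.T@R.from_rotvec(w["orientation"]).as_matrix()); print(w["K"])
E
python3 m0.py
```

```text
tower (array([0.52348958, 0.02291595]), np.float64(0.053436029876172936))
lid (array([ 0.43680635, -0.3775884 ]), np.float64(0.04266258625349371))
knob (array([0.50862701, 0.15869278]), np.float64(0.02241926248621682))
((428.1199951171875, 232.66004943847656), (4.40000057220459, 19.40000343322754), 53.130104064941406)
lid bar c [ 0.43473919 -0.37511069]
0.06347361726219719 -53.43695951910087
0.013841233166751666 -144.8169881978524
((268.6065979003906, 209.67213439941406), (37.48179626464844, 48.527156829833984), 84.80557250976562)
base [0.5087427 0.139335 ]
0.1597702310685958 -84.34875503642759
0.12455487727409774 -173.89581813243086
spool [ 0.67795863 -0.09152814  0.02446216]
carton [ 0.59696476 -0.36103198  0.08209093]
tent [0.40457024 0.34952768 0.03493385]
globe [ 0.52870633 -0.18854409  0.04033668]
toolx [ 0.2414426   0.97041369 -0.00165588] cam in tool [-0.0009398  -0.07670546 -0.14683056] [[ 9.99999704e-01 -1.34325343e-04  7.57445828e-04]
 [ 7.89950374e-05 -9.61500362e-01 -2.74803653e-01]
 [ 7.65197533e-04  2.74803631e-01 -9.61500067e-01]]
[[288.31566116   0.         323.80583675]
 [  0.         288.31566116 201.80452205]
 [  0.           0.           1.        ]]
```

```bash
cat > go.py <<'E'
from plant import *
from h import *
def rel(P,ang=None,tz=None):
    s=read_state(); T=R.from_rotvec(s["orientation"]).as_matrix(); v=T.T@(np.asarray(P)-s["tool_pos"])*100
    a=np.degrees(np.arctan2(T[1,0],T[0,0])); turn=0 if ang is None else np.radians((a-ang+180)%360-180)
    print("t %.2f pos %s ang %.1f open %.4f F %s M %s"%(s["t"],s["tool_pos"].round(4),a,s["opening"],s["force"].round(1),s["wrist_torque"].round(2)))
    print("  rel cm",v.round(2),"turn",round(turn,3), "tilt",T[:2,2].round(4))
E
python3 - <<'E'
from go import *
d=np.load("pics/top0.npy"); p=camera_params("top"); C=cloud(p,d).reshape(-1,3); 
a=np.array([.145,.582]); b=np.array([.509,.159]); L=np.linalg.norm(b-a); u=(b-a)/L
s=(C[:,:2]-a)@u; n=(C[:,:2]-a)@[-u[1],u[0]]
for i in np.arange(.0,L+.1,.05):
    print(round(i,2),[round(float(C[(abs(s-i)<.03)&(n>j)&(n<=j+.04)&(C[:,2]<1)][:,2].max(initial=-1)),3) for j in np.arange(-.16,.16,.04)])
rel([.509,.159,.237],33)
E
```

```text
0.0 [0.651, 0.652, 0.649, 0.641, 0.642, 0.583, 0.348, -0.862]
0.05 [0.65, -0.861, 0.648, 0.65, 0.651, 0.644, -0.857, -0.852]
0.1 [0.654, 0.652, 0.651, 0.65, 0.647, -0.864, -0.857, -0.001]
0.15 [0.654, 0.653, 0.65, -0.853, -0.859, -0.862, 0.003, 0.008]
0.2 [-0.866, -0.865, -0.863, -0.861, -0.864, 0.005, 0.01, 0.008]
0.25 [-0.862, -0.858, -0.861, -0.861, 0.006, 0.008, 0.007, 0.007]
0.3 [-0.856, -0.867, -0.861, 0.007, 0.007, 0.033, 0.01, 0.009]
0.35 [-0.856, -0.862, 0.005, 0.009, 0.036, 0.043, 0.009, 0.154]
0.4 [-0.864, 0.007, 0.007, 0.007, 0.011, 0.008, 0.012, 0.009]
0.45 [0.006, 0.011, 0.009, 0.039, 0.009, 0.008, 0.01, 0.009]
0.5 [0.009, 0.011, 0.04, 0.06, 0.066, 0.062, 0.008, 0.029]
0.55 [0.01, 0.047, 0.062, 0.092, 0.092, 0.066, 0.037, 0.031]
0.6 [0.037, 0.112, 0.11, 0.086, 0.09, 0.062, 0.009, 0.015]
0.65 [0.111, 0.112, 0.11, 0.111, 0.052, 0.01, 0.008, 0.008]
t 0.10 pos [0.1447 0.5818 0.2365] ang 76.0 open 0.0926 F [-0.5 -0.8  0.5] M [ 0.04 -0.02  0.01]
  rel cm [-32.23  45.56  -0.  ] turn 0.751 tilt [-0.0005 -0.0016]
```

>>> play_rows(
  increments=[
    [[-2.7,3.8,0,0.13],[-5.4,7.6,0,0.26],[-8.1,11.4,0,0.39],[-10.8,15.2,0,0.52],[-13.5,19.0,0,0.65]],
  ],
  jaw=5,
  squeeze=15,
)

```text
t: 0.6
tool_pos: [0.2971, 0.4032, 0.2363]
orientation: [2.964, 1.035, -0.002]
force: [1.0, 0.7, 1.4]
opening: 0.058
```

```bash
python3 -c "
from go import *
rel([.509,.159,.237],33)"
```

```text
t 0.60 pos [0.2971 0.4032 0.2363] ang 38.5 open 0.0580 F [1.  0.7 1.4] M [-0.03  0.02 -0.01]
  rel cm [ 1.38 32.31 -0.04] turn 0.096 tilt [-0.0008 -0.002 ]
```

>>> play_rows(
  increments=[
    [[0.2,4.8,0,0.09],[0.4,9.6,0,0.09],[0.6,14.4,0,0.09],[0.8,19.2,0,0.09],[1.0,24.0,0,0.09]],
  ],
)

```text
t: 1.1
tool_pos: [0.4551, 0.2199, 0.2363]
orientation: [3.008, 0.901, -0.002]
force: [1.1, 0.5, 0.2]
opening: 0.0499
```

>>> play_rows(
  increments=[
    [[0,4.5,0,0],[0,7,0,0],[0,7.5,0,0],[0,7.5,0,0]],
  ],
)

```text
t: 1.5
tool_pos: [0.4963, 0.1567, 0.2359]
orientation: [3.009, 0.898, -0.004]
force: [-0.7, 0.4, 0.4]
opening: 0.0504
```

```bash
cat > look.py <<'E'
import sys
from go import *
n=sys.argv[1]
rel([.509,.159,.237],33)
w=camera_params("wrist"); im,d=read_camera("wrist"); cv2.imwrite(f"pics/{n}.png",im); np.savez(f"pics/{n}.npz",d=d,im=im,**w)
E
python3 look.py w1
```

```text
t 1.50 pos [0.4963 0.1567 0.2359] ang 33.2 open 0.0504 F [-0.7  0.4  0.4] M [-0.04  0.02 -0.01]
  rel cm [ 1.19  0.5  -0.12] turn 0.004 tilt [-0.0021 -0.002 ]
```

View pics/w1.png

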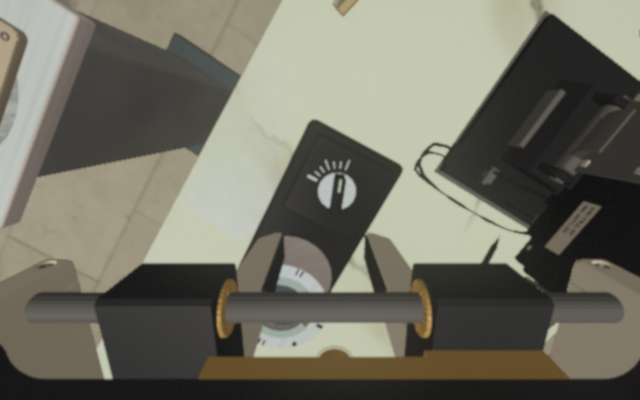

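The wrist view shows the knob at (337,190), with its white pointer line nearly upright, and the tower top at (290,300), partly hidden. I'll measure the bar next.

Run:
```python
from h import *
f=np.load("pics/w1.npz"); im=f["im"]; p={k:f[k] for k in ("K","eye","orientation")}
cv2.imwrite("pics/w1z.png",cv2.resize(im[145:225,285:395],None,fx=7,fy=7,interpolation=cv2.INTER_CUBIC))
C=cloud(p,f["d"]); print(C[190,337],C[200,337],C[190,350], C[180,300])
```

```text
[0.50438719 0.16696505 0.08686767] [0.51065071 0.15772038 0.08610885] [0.52117839 0.17055415 0.06129787] [0.46738129 0.14746488 0.05427167]
```

View pics/w1z.png

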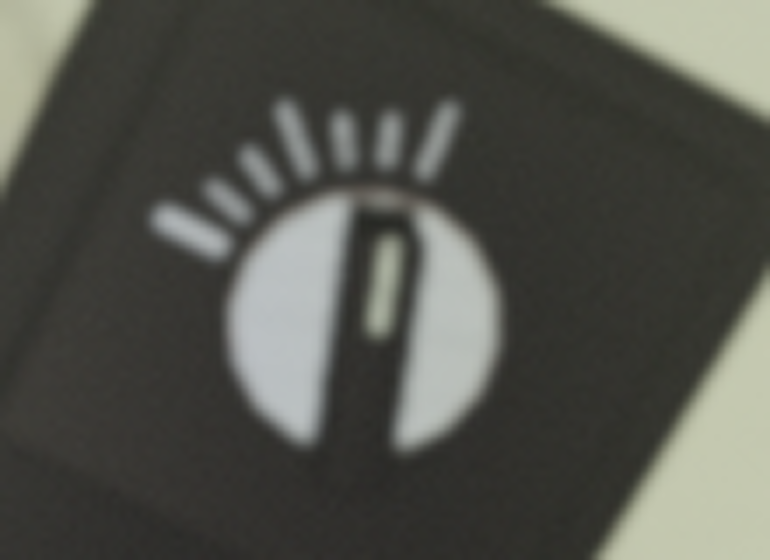

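Run:
```python
from h import *
f=np.load("pics/w1.npz"); im=f["im"]; p={k:f[k] for k in ("K","eye","orientation")}
g=im.astype(int).min(2)
v,u=np.mgrid[0:400,0:640]
m=((g>120)&(np.hypot(u-337,v-191)<20.5))
P=np.array([onz(p,(a,b),.062)[:2] for b,a in np.argwhere(m)])
(c,r)=cv2.minEnclosingCircle((P*1000).astype(np.float32)); print("disc",c,r)
# white line
m=((g>120)&(np.abs(u-340)<5)&(v>176)&(v<196)).astype(np.uint8)
n,lab,st,ce=cv2.connectedComponentsWithStats(m); print(st[1:],ce[1:])
for a,b in (((341.4,178.6),(338.6,193.3)),):
    A,B=onz(p,a,.088),onz(p,b,.088); e=A-B; print("ptr dir",np.degrees(np.arctan2(e[1],e[0])),A,B)
# bar edges left/right (boundary bar top vs disc) in zoom
for a,b in (((352,205),(318,445)),((420,245),(394,445))):
    for z in (.088,.062):
        A,B=[onz(p,(285+q[0]/7,145+q[1]/7),z) for q in (a,b)]; e=A-B; print(z,"edge",np.degrees(np.arctan2(e[1],e[0])),A[:2],B[:2])
# zero mark
A,B=[onz(p,(285+q[0]/7,145+q[1]/7),.055) for q in ((158,217),(225,252))]; e=A-B; print("zero",np.degrees(np.arctan2(e[1],e[0])),A,B)
# base/console edges
cv2.imwrite
```

```text
disc (508.9595642089844, 161.06077575683594) 22.052196502685547
[[338 180   4  12  33]
 [344 189   1   7   7]] [[339.45454545 185.51515152]
 [344.         192.        ]]
ptr dir 113.56485866019186 [0.50121207 0.17977893 0.088     ] [0.50760283 0.16512655 0.088     ]
0.088 edge 115.89263126050999 [0.49337183 0.18006324] [0.50973435 0.14635493]
0.062 edge 115.89263126050993 [0.49683144 0.17654042] [0.51463777 0.13985773]
0.088 edge 117.10911020528094 [0.50517534 0.18060836] [0.51944546 0.15273304]
0.062 edge 117.10911020528097 [0.50967648 0.17713363] [0.52520577 0.14679864]
zero -174.84284036658806 [0.47216751 0.15640277 0.055     ] [0.48458284 0.15752329 0.055     ]
```

Disc centre (0.509, 0.161), bar along 115.5°, so the knob stands about 70° from zero. I'll keep the tips above the disc by putting the TCP at z = 0.085.

```bash
python3 -c "
from go import *
rel([.509,.161,.085],25.5)"
```

```text
t 1.55 pos [0.4959 0.1575 0.236 ] ang 33.3 open 0.0501 F [-0.3  0.1  0.9] M [-0.06  0.05  0.01]
  rel cm [ 1.33  0.43 15.09] turn 0.136 tilt [-0.002  -0.0017]
```

>>> play_rows(
  increments=[
    [[0.6,0.2,3,0.07],[1.3,0.4,7,0.135],[1.3,0.4,10,0.135],[1.3,0.4,11,0.135],[1.3,0.4,11,0.135]],
  ],
)

```text
t: 2.05
tool_pos: [0.5068, 0.162, 0.1244]
orientation: [3.062, 0.698, -0.009]
force: [-0.3, 0.8, 0.0]
opening: 0.05
```

```bash
python3 look.py w2; python3 -c "
from go import *
rel([.509,.161,.085],25.5)"
```

```text
t 2.05 pos [0.5068 0.162  0.1244] ang 25.7 open 0.0500 F [-0.3  0.8  0. ] M [-0.07  0.   -0.04]
  rel cm [ -0.     0.36 -11.26] turn -0.128 tilt [-0.0056 -0.0022]
t 2.10 pos [0.5082 0.1621 0.1264] ang 25.7 open 0.0499 F [-0.5  0.2  0.6] M [-0.05  0.03  0.05]
  rel cm [0.03 0.13 4.14] turn 0.003 tilt [-0.0025 -0.0016]
```

View pics/w2.png

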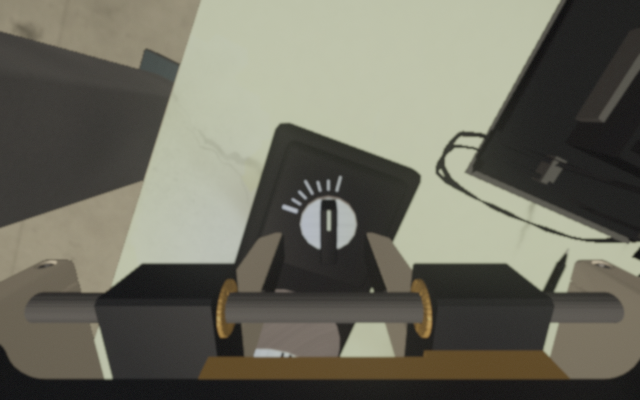

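The bar is upright at u≈328, between the fingers, so I'll go down and close.

>>> play_rows(
  increments=[
    [[0,0.1,2,0],[0,0.1,4,0],[0,0.1,4.1,0],[0,0.1,4.1,0]],
  ],
)

```text
t: 2.5
tool_pos: [0.5093, 0.1615, 0.0871]
orientation: [3.062, 0.698, -0.002]
force: [-0.6, -0.3, 0.7]
opening: 0.0499
```

```bash
python3 -c "
from go import *
rel([.509,.161,.085],25.5)"
```

```text
t 2.50 pos [0.5093 0.1615 0.0871] ang 25.7 open 0.0499 F [-0.6 -0.3  0.7] M [-0.09  0.06 -0.02]
  rel cm [-0.05  0.04  0.21] turn 0.003 tilt [-0.001  -0.0012]
```

>>> play_rows(
  increments=[
    [[0,0,0.2,0],[0,0,0.2,0],[0,0,0.2,0],[0,0,0.2,0],[0,0,0.2,0]],
  ],
  jaw=0,
  squeeze=12,
)

```text
t: 3.0
tool_pos: [0.5094, 0.1615, 0.0853]
orientation: [3.062, 0.698, -0.002]
force: [0.6, 0.4, 0.1]
opening: 0.0149
```

```bash
python3 -c "
from go import *
rel([.509,.161,.085],25.5)"
```

```text
t 3.00 pos [0.5094 0.1615 0.0853] ang 25.7 open 0.0149 F [0.6 0.4 0.1] M [-0.07  0.03 -0.  ]
  rel cm [-0.06  0.03  0.03] turn 0.003 tilt [-0.0007 -0.0012]
```

>>> play_rows(
  increments=[
    [[0,0,0,0],[0,0,0,0],[0,0,0,-0.1],[0,0,0,-0.2],[0,0,0,-0.3]],
  ],
)

```text
t: 3.5
tool_pos: [0.5099, 0.1617, 0.0854]
orientation: [2.921, 1.154, 0.0]
force: [2.9, 2.1, -2.6]
opening: 0.012
```

```bash
python3 -c "
from go import *
rel([.509,.161,.085],96)"
```

```text
t 3.50 pos [0.5099 0.1617 0.0854] ang 43.1 open 0.0120 F [ 2.9  2.1 -2.6] M [ 0.32 -0.78 -0.01]
  rel cm [-0.11 -0.01  0.04] turn -0.923 tilt [ 0.0003 -0.0007]
```

>>> play_rows(
  increments=[
    [[0,0,0,-0.14],[0,0,0,-0.28],[0,0,0,-0.42],[0,0,0,-0.56],[0,0,0,-0.7]],
  ],
)

```text
t: 4.0
tool_pos: [0.5099, 0.1618, 0.0853]
orientation: [2.342, 2.093, -0.0]
force: [2.6, 0.4, -1.3]
opening: 0.0117
```

```bash
python3 -c "
from go import *
rel([.509,.161,.085],96)"
```

```text
t 4.00 pos [0.5099 0.1618 0.0853] ang 83.6 open 0.0117 F [ 2.6  0.4 -1.3] M [ 0.19 -0.31 -0.07]
  rel cm [-0.09 -0.08  0.03] turn -0.217 tilt [ 0.0003 -0.0007]
```

>>> play_rows(
  increments=[
    [[0,0,0,-0.14],[0,0,0,-0.22],[0,0,0,-0.27],[0,0,0,-0.27]],
  ],
)

```text
t: 4.4
tool_pos: [0.5098, 0.1617, 0.0853]
orientation: [2.039, 2.389, -0.001]
force: [-0.1, 1.4, 0.5]
opening: 0.0122
```

```bash
python3 -c "
from go import *
rel([.509,.161,.085],96)"
```

```text
t 4.40 pos [0.5098 0.1617 0.0853] ang 99.0 open 0.0122 F [-0.1  1.4  0.5] M [ 0.11 -0.07 -0.24]
  rel cm [-0.06 -0.09  0.03] turn 0.053 tilt [-0.0001 -0.0007]
```

>>> play_rows(
  increments=[
    [[0,0,0,-0.05],[0,0,0,-0.06],[0,0,0,-0.06]],
  ],
)

```text
t: 4.7
tool_pos: [0.5096, 0.1617, 0.0853]
orientation: [1.969, 2.448, -0.001]
force: [-0.9, 0.5, 1.6]
opening: 0.013
```

```bash
python3 look.py w3
python3 - <<'E'
import cv2
im=cv2.imread("pics/w3.png"); cv2.imwrite("pics/w3z.png",cv2.resize(im[150:290,230:430],None,fx=4,fy=4,interpolation=2))
E
```

```text
t 4.70 pos [0.5096 0.1617 0.0853] ang 102.4 open 0.0130 F [-0.9  0.5  1.6] M [ 0.16  0.04 -0.36]
  rel cm [ -0.26  -0.12 -15.17] turn 1.211 tilt [-0.0005 -0.0007]
```

View pics/w3z.png

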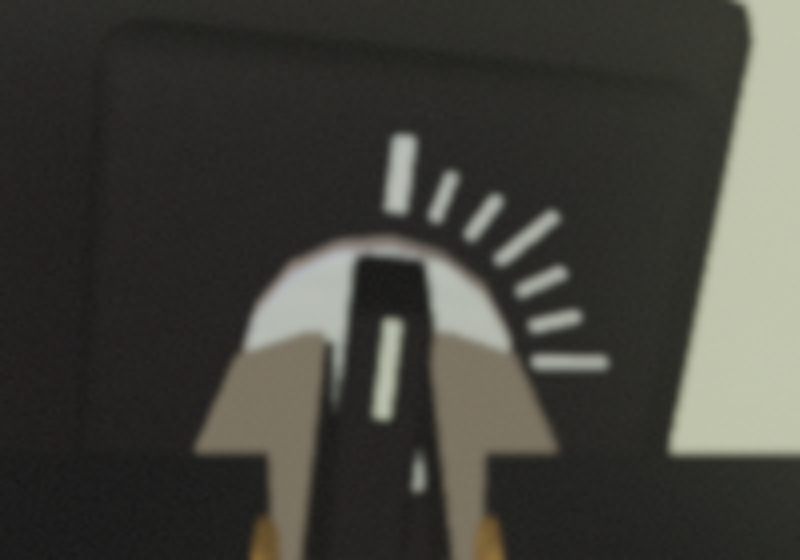

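The pointer line is in line with the long zero mark and the torque is building against the stop. I'll ease back, then open.

>>> play_rows(
  increments=[
    [[0,0,0,0.07],[0,0,0,0.07],[0,0,0,0.07]],
  ],
)

```text
t: 5.05
tool_pos: [0.5095, 0.1617, 0.0853]
orientation: [-2.052, -2.379, 0.002]
force: [-1.4, 0.1, 0.5]
opening: 0.0122
```

>>> play_rows(
  increments=[
    [[0,0,0,0],[0,0,0,0],[0,0,-2,0],[0,0,-6,0],[0,0,-10,0]],
  ],
  jaw=5,
)

```text
t: 5.55
tool_pos: [0.5086, 0.1615, 0.1854]
orientation: [-2.051, -2.378, 0.005]
force: [1.1, -0.1, 0.0]
opening: 0.047
```

```bash
python3 look.py w4
python3 - <<'E'
import cv2
im=cv2.imread("pics/w4.png"); cv2.imwrite("pics/w4z.png",cv2.resize(im[120:290,220:420],None,fx=3.5,fy=3.5,interpolation=2))
E
```

```text
t 5.55 pos [0.5086 0.1615 0.1854] ang 98.5 open 0.0470 F [ 1.1 -0.1  0. ] M [ 0.06 -0.   -0.05]
  rel cm [-0.26 -0.01 -5.16] turn 1.143 tilt [-0.0032 -0.0015]
```

View pics/w4z.png

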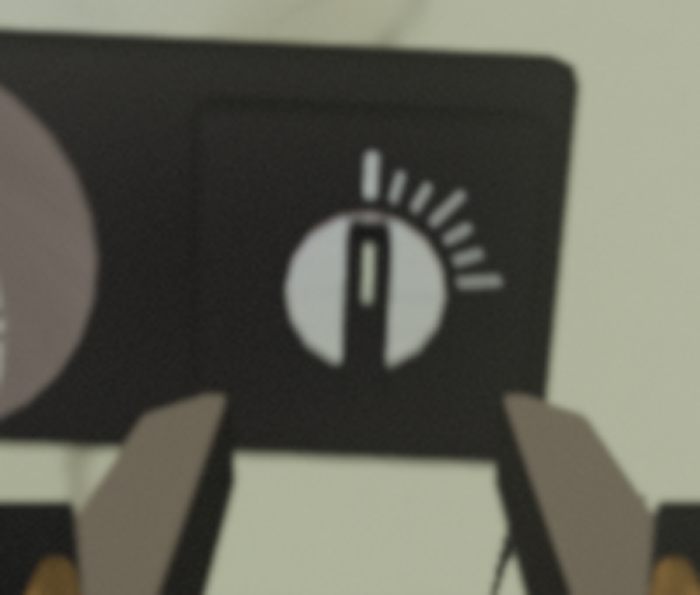

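The knob's pointer is now in line with the long zero mark. I'll check the angles, then get the mouth from this view and the top view.

Run:
```python
from go import *
f=np.load("pics/w4.npz"); im=f["im"]; p={k:f[k] for k in ("K","eye","orientation")}
q=lambda x,y:(220+x/3.5-.35,120+y/3.5-.35)
def an(a,b,z):
    A,B=onz(p,q(*a),z),onz(p,q(*b),z); e=A-B; return np.degrees(np.arctan2(e[1],e[0])).round(1),A[:2].round(4),B[:2].round(4)
print("ptr",an((369,240),(367,300),.088)); print("mark",an((372,152),(371,198),.055))
print("bar L",an((352,222),(344,360),.088),"R",an((390,230),(386,365),.088))
print("base near edge",an((20,30),(545,57),.038))
g=im.astype(int).min(2); v,u=np.mgrid[0:400,0:640]
m=((g>120)&(np.hypot(u-324.5,v-202.5)<25)); P=np.array([onz(p,(a,b),.062)[:2] for b,a in np.argwhere(m)])
rel([.47,-.375,.236],37)
```

```text
ptr (np.float64(-173.3), array([0.4889, 0.1586]), array([0.5044, 0.1605]))
mark (np.float64(-172.7), array([0.4718, 0.157 ]), array([0.4845, 0.1586]))
bar L (np.float64(-175.0), array([0.485 , 0.1538]), array([0.5211, 0.157 ])) R (np.float64(-172.8), array([0.4856, 0.1634]), array([0.5209, 0.1679]))
base near edge (np.float64(-84.4), array([0.4546, 0.0538]), array([0.4401, 0.2021]))
t 5.60 pos [0.5125 0.1624 0.1942] ang 98.5 open 0.0485 F [3.4 0.7 6.3] M [ 0.09 -0.11  0.01]
  rel cm [-52.53 -12.09  -4.26] turn 1.073 tilt [0.008  0.0009]
```

```bash
python3 -c "
from go import *
rel([.5236,.0218,.24],65)"
```

```text
t 5.60 pos [0.5125 0.1624 0.1942] ang 98.5 open 0.0485 F [3.4 0.7 6.3] M [ 0.09 -0.11  0.01]
  rel cm [-14.07  -0.94  -4.58] turn 0.584 tilt [0.008  0.0009]
```

>>> play_rows(
  increments=[
    [[-3.5,-0.2,-4.6,0.14],[-8,-0.5,-4.6,0.28],[-12,-0.8,-4.6,0.42],[-14,-0.9,-4.6,0.56],[-14.1,-0.9,-4.6,0.58]],
  ],
  jaw=6,
)

```text
t: 6.1
tool_pos: [0.5243, 0.019, 0.2403]
orientation: [2.648, 1.682, 0.011]
force: [0.2, 1.0, -0.7]
opening: 0.0593
```

>>> play_rows(
  increments=[
    [[0,0,0,0],[0,0,0,0]],
  ],
)

```text
t: 6.3
tool_pos: [0.5241, 0.0197, 0.24]
orientation: [2.646, 1.686, 0.011]
force: [0.2, 0.0, 0.5]
opening: 0.0598
```

```bash
python3 look.py w5
python3 - <<'E'
import cv2
im=cv2.imread("pics/w5.png"); cv2.imwrite("pics/w5z.png",cv2.resize(im[100:290,210:430],None,fx=3,fy=3,interpolation=2))
E
```

```text
t 6.30 pos [0.5241 0.0197 0.24  ] ang 65.0 open 0.0598 F [0.2 0.  0.5] M [-0.02  0.04 -0.03]
  rel cm [11.99 -7.26  0.29] turn 0.559 tilt [0.0082 0.0004]
```

View pics/w5z.png

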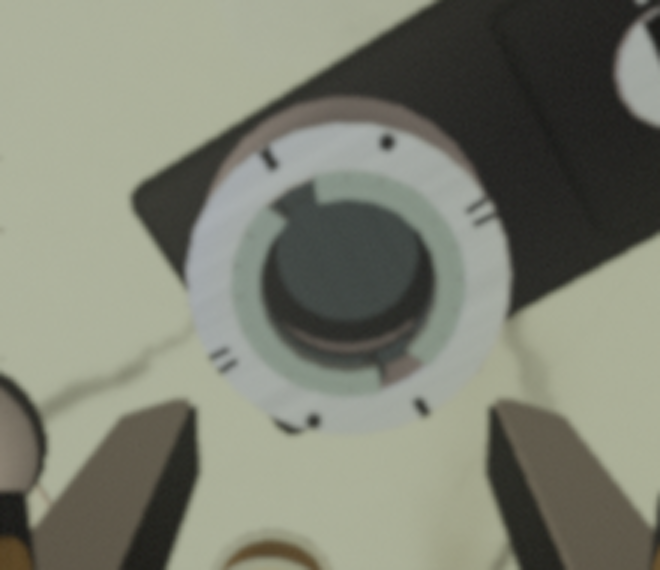

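The mouth is clear in view: the insert marks are at crop (268,157) and (420,407), and the gaps line up with them.

Run:
```python
from go import *
f=np.load("pics/w5.npz"); im=f["im"]; p={k:f[k] for k in ("K","eye","orientation")}
q=lambda a:(210+a[0]/3-.33,100+a[1]/3-.33)
W=lambda a:onz(p,q(a),.105)[:2]
for n,a,b in (("insert",(268,157),(421,407)),("stud",(387,142),(314,420)),("dbl",(482,212),(222,360))):
    A,B=W(a),W(b); e=A-B; print(n,((A+B)/2).round(4),np.linalg.norm(e).round(4),np.degrees(np.arctan2(e[1],e[0])).round(1))
g=im[...,:].astype(int).min(2); v,u=np.mgrid[0:400,0:640]
c0=np.array(q((349,278)))
P=[]
for t in np.radians(np.arange(0,360,5)):
    # outer edge: use gradient between white ring and surroundings along ray from 45..62 px
    rr=np.arange(44,62,.25); xs=(c0[0]+rr*np.cos(t)).astype(np.float32)[None]; ys=(c0[1]+rr*np.sin(t)).astype(np.float32)[None]
    pr=cv2.remap(im.astype(np.float32),xs,ys,cv2.INTER_LINEAR)[0]; gr=np.linalg.norm(pr[8:]-pr[:-8],axis=1); i=gr.argmax()+4
    P.append(onz(p,(xs[0,i],ys[0,i]),.105)[:2])
P=np.array(P)
for _ in range(4):
    A=np.c_[2*P,np.ones(len(P))]; s=np.linalg.lstsq(A,(P**2).sum(1),rcond=None)[0]; r=np.sqrt(s[2]+s[:2]@s[:2]); res=abs(np.hypot(*(P-s[:2]).T)-r); print(s[:2].round(4),r.round(4),len(P),res.mean().round(5)); P=P[res<max(np.percentile(res,85),.0005)]
rel([.456,-.365,.24],37)
```

```text
insert [0.5232 0.0214] 0.1012 -174.3
stud [0.5234 0.0217] 0.0997 140.9
dbl [0.5235 0.0216] 0.1015 95.5
[0.5223 0.0218] 0.0548 72 0.00119
[0.5227 0.0217] 0.0544 61 0.00041
[0.5227 0.0217] 0.0544 51 0.0003
[0.5228 0.0217] 0.0544 45 0.00026
t 6.35 pos [0.5241 0.02   0.24  ] ang 65.0 open 0.0599 F [ 0.  -0.6  0.9] M [ 0.05  0.04 -0.02]
  rel cm [-37.78  10.07  -0.07] turn 0.489 tilt [0.0082 0.0004]
```

>>> play_rows(
  increments=[
    [[-4.5,1,0,0.1],[-9,2,0,0.2],[-13.5,3,0,0.3],[-18,4,0,0.4],[-22.5,5,0,0.49]],
  ],
  jaw=6,
)

```text
t: 6.85
tool_pos: [0.4744, -0.2056, 0.2396]
orientation: [2.977, 0.995, 0.013]
force: [0.7, 0.2, 0.1]
opening: 0.06
```

```bash
python3 -c "
from go import *
rel([.436,-.376,.23],37)"
```

```text
t 6.85 pos [ 0.4744 -0.2056  0.2396] ang 37.0 open 0.0600 F [0.7 0.2 0.1] M [-0.04 -0.01  0.06]
  rel cm [-13.32  11.31   0.91] turn -0.001 tilt [0.0086 0.0005]
```

>>> play_rows(
  increments=[
    [[-3.5,3,0.3,0],[-7,6,0.6,0],[-10.5,9,0.9,0],[-13.3,11.3,0.9,0],[-13.3,11.3,0.9,0]],
  ],
)

```text
t: 7.35
tool_pos: [0.4351, -0.3786, 0.2295]
orientation: [2.978, 0.994, 0.011]
force: [-0.2, 0.6, 0.4]
opening: 0.0604
```

```bash
python3 look.py w6
python3 - <<'E'
import cv2
im=cv2.imread("pics/w6.png"); cv2.imwrite("pics/w6z.png",cv2.resize(im[100:290,210:430],None,fx=3,fy=3,interpolation=2))
E
```

```text
t 7.35 pos [ 0.4351 -0.3786  0.2295] ang 36.9 open 0.0604 F [-0.2  0.6  0.4] M [-0.03 -0.01 -0.03]
  rel cm [ 38.19 -38.55  -0.7 ] turn 0.068 tilt [ 0.0075 -0.    ]
```

View pics/w6z.png

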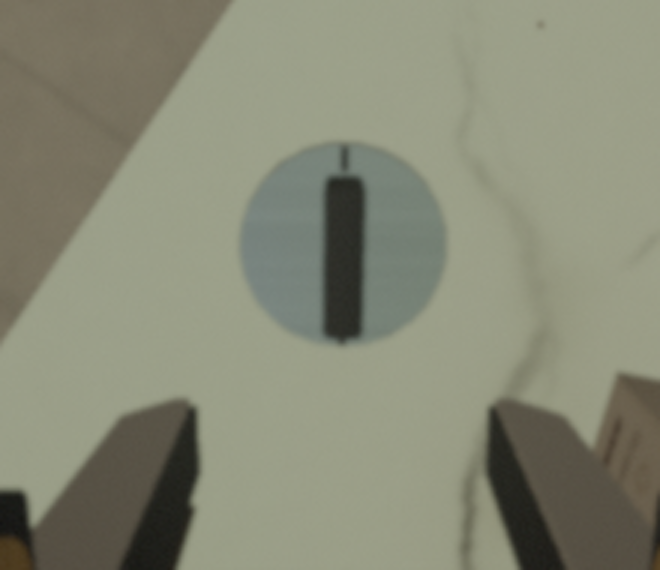

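The lid's bar stands upright in the crop from (344,178) to (343,338), so it is nearly square to the jaws.

Run:
```python
from go import *
f=np.load("pics/w6.npz"); im=f["im"]; p={k:f[k] for k in ("K","eye","orientation")}
g=im.astype(int).max(2); v,u=np.mgrid[0:400,0:640]
m=((g<85)&(np.hypot(u-324,v-185)<33)).astype(np.uint8); m=cv2.morphologyEx(m,cv2.MORPH_OPEN,np.ones((5,5),np.uint8))
uv=np.argwhere(m)[:,::-1]; P=np.array([onz(p,q,.051)[:2] for q in uv]); c=P.mean(0); w,V=np.linalg.eigh(np.cov((P-c).T)); a=V[:,1]
print("bar",c.round(4),"ang",np.degrees(np.arctan2(a[1],a[0])).round(2),"dims",np.ptp((P-c)@V,axis=0).round(4))
gg=im.astype(int); bl=(gg[...,0]-gg[...,2])
print(bl[185,295],bl[185,270])
m2=((bl>0)|(g<85))&(np.hypot(u-324,v-181)<42); m2=cv2.morphologyEx(m2.astype(np.uint8),cv2.MORPH_OPEN,np.ones((3,3),np.uint8))
cn,_=cv2.findContours(m2,0,1); ct=max(cn,key=cv2.contourArea); print(cv2.contourArea(ct))
P=np.array([onz(p,q[0],.021)[:2] for q in cv2.convexHull(ct)]); A=np.c_[2*P,np.ones(len(P))]; s=np.linalg.lstsq(A,(P**2).sum(1),rcond=None)[0]; print("disc",s[:2].round(4),np.sqrt(s[2]+s[:2]@s[:2]).round(4))
rel([c[0],c[1],.046],0)
```

```text
bar [ 0.4344 -0.3772] ang 126.26 dims [0.0148 0.0629]
6 -18
1934.5
disc [ 0.4304 -0.3847] 0.0365
t 7.40 pos [ 0.4359 -0.3766  0.2296] ang 36.9 open 0.0594 F [-0.8  0.2 -0.1] M [-0.01  0.04 -0.03]
  rel cm [-0.29 -0.12 18.36] turn 0.645 tilt [0.008  0.0012]
```

Run:
```python
from go import *
f=np.load("pics/w6.npz"); p={k:f[k] for k in ("K","eye","orientation")}
print(onz(p,(324,180.5),.021)); rel([.4345,-.377,.1],36.3); rel([.4345,-.377,.046],36.3)
```

```text
[ 0.43473073 -0.37748609  0.021     ]
t 7.40 pos [ 0.4359 -0.3766  0.2296] ang 36.9 open 0.0594 F [-0.8  0.2 -0.1] M [-0.01  0.04 -0.03]
  rel cm [-0.23 -0.1  12.96] turn 0.011 tilt [0.008  0.0012]
t 7.40 pos [ 0.4359 -0.3766  0.2296] ang 36.9 open 0.0594 F [-0.8  0.2 -0.1] M [-0.01  0.04 -0.03]
  rel cm [-0.27 -0.12 18.36] turn 0.011 tilt [0.008  0.0012]
```

>>> play_rows(
  increments=[
    [[-0.1,-0.1,3,0.01],[-0.2,-0.1,7,0.01],[-0.25,-0.1,11,0.01]],
  ],
)

```text
t: 7.7
tool_pos: [0.4357, -0.3756, 0.1191]
orientation: [2.98, 0.984, 0.014]
force: [0.7, -0.2, -0.3]
opening: 0.0598
```

```bash
python3 -c "
from go import *
rel([.4345,-.377,.046],36.3)"
```

```text
t 7.70 pos [ 0.4357 -0.3756  0.1191] ang 36.6 open 0.0598 F [ 0.7 -0.2 -0.3] M [-0.03  0.01 -0.02]
  rel cm [-0.24  0.    7.31] turn 0.004 tilt [0.0096 0.0003]
```

>>> play_rows(
  increments=[
    [[-0.2,0,3,0],[-0.25,0,6,0],[-0.25,0,7.1,0],[-0.25,0,7.3,0],[-0.25,0,7.3,0]],
  ],
)

```text
t: 8.2
tool_pos: [0.4354, -0.3768, 0.0472]
orientation: [2.979, 0.986, 0.015]
force: [0.2, -0.7, 1.0]
opening: 0.0599
```

```bash
python3 -c "
from go import *
rel([.4345,-.377,.046],36.3)"
```

```text
t 8.20 pos [ 0.4354 -0.3768  0.0472] ang 36.6 open 0.0599 F [ 0.2 -0.7  1. ] M [-0.08  0.01 -0.02]
  rel cm [-0.08 -0.03  0.12] turn 0.006 tilt [ 0.0104 -0.0003]
```

>>> play_rows(
  increments=[
    [[-0.08,0,0.1,0],[-0.08,0,0.1,0],[-0.08,0,0.1,0],[-0.08,0,0.1,0],[-0.08,0,0.1,0]],
  ],
  jaw=0,
  squeeze=50,
)

```text
t: 8.7
tool_pos: [0.4348, -0.3774, 0.0465]
orientation: [2.979, 0.986, 0.016]
force: [0.2, 0.1, -0.4]
opening: 0.0247
```

>>> play_rows(
  increments=[
    [[0,0,0,0],[0,0,0,0],[0,0,0,0]],
  ],
)

```text
t: 9.0
tool_pos: [0.4348, -0.3774, 0.0465]
orientation: [2.979, 0.986, 0.016]
force: [1.4, -0.3, -0.1]
opening: 0.0159
```

```bash
python3 look.py w7; python3 -c "
from go import *
rel([.4345,-.377,.046],36.3)"
```

```text
t 9.00 pos [ 0.4348 -0.3774  0.0465] ang 36.6 open 0.0159 F [ 1.4 -0.3 -0.1] M [-0.06  0.08  0.02]
  rel cm [ 38.11 -38.5  -19.  ] turn 0.063 tilt [ 0.0107 -0.0006]
t 9.05 pos [ 0.4348 -0.3775  0.0465] ang 36.6 open 0.0156 F [ 0.1 -0.2  1. ] M [-0.03  0.1   0.07]
  rel cm [ 0.   -0.06  0.05] turn 0.006 tilt [ 0.0107 -0.0007]
```

View pics/w7.png

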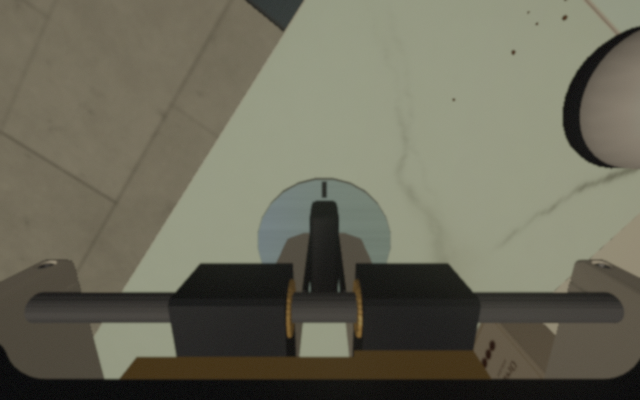

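Run:
```python
from go import *
f=np.load("pics/w7.npz"); im=f["im"].astype(np.float32); p={k:f[k] for k in ("K","eye","orientation")}
P=[]
for t in np.radians(np.r_[np.arange(180,262,4),np.arange(280,361,4)]):
    rr=np.arange(50,75,.25); xs=(324+rr*np.cos(t)).astype(np.float32)[None]; ys=(240+rr*np.sin(t)).astype(np.float32)[None]
    pr=cv2.remap(im,xs,ys,cv2.INTER_LINEAR)[0]; gr=np.linalg.norm(pr[8:]-pr[:-8],axis=1); i=gr.argmax()+4
    P.append(onz(p,(xs[0,i],ys[0,i]),.021)[:2])
P=np.array(P)
for _ in range(3):
    A=np.c_[2*P,np.ones(len(P))]; s=np.linalg.lstsq(A,(P**2).sum(1),rcond=None)[0]; r=np.sqrt(s[2]+s[:2]@s[:2]); res=abs(np.hypot(*(P-s[:2]).T)-r); print(s[:2].round(4),r.round(4),len(P),res.mean().round(5)); P=P[res<max(np.percentile(res,85),.0005)]
```

```text
[ 0.4346 -0.3787] 0.0431 42 0.00013
[ 0.4346 -0.3787] 0.0431 42 0.00013
[ 0.4346 -0.3787] 0.0431 42 0.00013
```

>>> play_rows(
  increments=[
    [[0,0,-1,0],[0,0,-3,0],[0,0,-7,0],[0,0,-11,0],[0,0,-15,0]],
  ],
)

```text
t: 9.55
tool_pos: [0.4328, -0.3769, 0.1983]
orientation: [2.979, 0.986, 0.015]
force: [0.3, -0.2, -1.5]
opening: 0.0152
```

```bash
python3 -c "
from go import *
rel([.5233,.0217,.21],95.7)"
```

```text
t 9.55 pos [ 0.4328 -0.3769  0.1983] ang 36.6 open 0.0152 F [ 0.3 -0.2 -1.5] M [-0.06  0.02 -0.  ]
  rel cm [ 31.05 -26.59  -1.09] turn -1.031 tilt [ 0.0103 -0.0002]
```

>>> play_rows(
  increments=[
    [[3.4,-3,-0.5,-0.12],[6.8,-6,-1,-0.24],[10.2,-9,-1.5,-0.36],[13.6,-12,-1.5,-0.48],[17,-15,-1.5,-0.6]],
  ],
)

```text
t: 10.05
tool_pos: [0.4796, -0.1535, 0.2146]
orientation: [2.548, 1.826, 0.014]
force: [1.2, 0.7, -2.2]
opening: 0.0156
```

```bash
python3 -c "
from go import *
rel([.5233,.0217,.21],95.7)"
```

```text
t 10.05 pos [ 0.4796 -0.1535  0.2146] ang 71.3 open 0.0156 F [ 1.2  0.7 -2.2] M [-0.03 -0.01  0.09]
  rel cm [18.  -1.5  0.5] turn -0.427 tilt [ 0.0113 -0.0007]
```

>>> play_rows(
  increments=[
    [[4.5,-0.4,0,-0.12],[9,-0.8,0,-0.24],[13,-1.1,0,-0.36],[16.5,-1.4,0,-0.427],[18,-1.5,0.3,-0.427]],
  ],
)

```text
t: 10.55
tool_pos: [0.5237, 0.0246, 0.2128]
orientation: [2.097, 2.327, 0.013]
force: [0.1, -0.8, -1.1]
opening: 0.0159
```

>>> play_rows(
  increments=[
    [[0,0,0,0],[0,0,0,0]],
  ],
)

```text
t: 10.75
tool_pos: [0.5235, 0.0242, 0.2129]
orientation: [2.097, 2.327, 0.012]
force: [-0.0, 0.2, -1.5]
opening: 0.0158
```

```bash
python3 look.py w8; python3 -c "
from go import *
rel([.5233,.0217,.16],95.7)"
```

```text
t 10.75 pos [0.5235 0.0242 0.2129] ang 96.0 open 0.0158 F [-0.   0.2 -1.5] M [ 0.04  0.02 -0.03]
  rel cm [ 1.356e+01 -1.000e-02 -2.430e+00] turn 1.099 tilt [ 0.012  -0.0004]
t 10.80 pos [0.5235 0.0236 0.2129] ang 95.9 open 0.0161 F [-0.1 -0.9 -1.6] M [ 0.01 -0.03  0.03]
  rel cm [-0.17 -0.1   5.29] turn 0.003 tilt [ 0.0121 -0.0005]
```

View pics/w8.png

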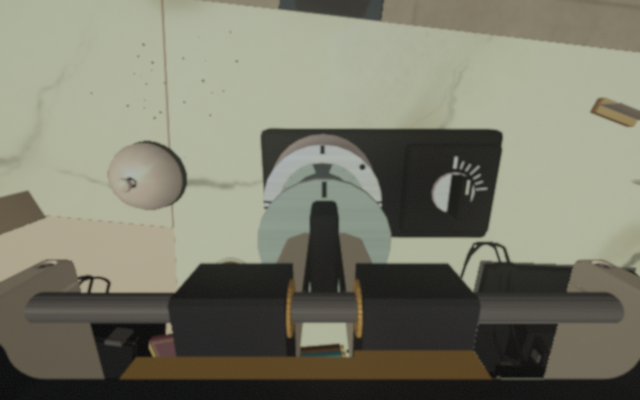

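The lid is held over the mouth, with its index mark (324,188) lined up with the insert line (322,150). The tool has picked up about 0.7° of tilt. The calls start from the measured pose, so a quick down-stop may rebase it and remove the tilt. I'll try that well clear of the tower.

>>> play_rows(
  increments=[
    [[-0.1,-0.1,-2,0],[-0.2,-0.1,-4,0],[-0.2,-0.1,-5.5,0],[-0.2,-0.1,-6,0],[-0.2,-0.1,-6,0]],
  ],
)

```text
t: 11.3
tool_pos: [0.5224, 0.0208, 0.2737]
orientation: [2.098, 2.323, 0.014]
force: [0.4, -1.0, -2.2]
opening: 0.0157
```

>>> play_rows(
  increments=[
    [[0,0,3,0],[0,0,6,0],[0,0,9,0]],
  ],
)

```text
t: 11.6
tool_pos: [0.523, 0.0205, 0.1816]
orientation: [2.1, 2.324, 0.012]
force: [-0.2, -0.7, -1.9]
opening: 0.0161
```

```bash
python3 -c "
from go import *
rel([.5233,.0217,.16],95.7); read_camera('top'); rel([.5233,.0217,.16],95.7)"
```

```text
t 11.60 pos [0.523  0.0205 0.1816] ang 95.8 open 0.0161 F [-0.2 -0.7 -1.9] M [ 0.05  0.07 -0.01]
  rel cm [0.12 0.01 2.16] turn 0.002 tilt [ 0.0127 -0.0008]
t 11.65 pos [0.5199 0.0207 0.1754] ang 95.8 open 0.0155 F [-3.1 -0.6 -7. ] M [ 0.02  0.14 -0.04]
  rel cm [0.06 0.34 1.54] turn 0.002 tilt [ 0.0044 -0.0003]
```

>>> play_rows(
  increments=[
    [[0.1,0.3,0,0],[0.1,0.3,0,0],[0.1,0.3,0.5,0],[0.1,0.3,1,0],[0.1,0.3,1,0]],
  ],
)

```text
t: 12.15
tool_pos: [0.5229, 0.022, 0.1655]
orientation: [2.104, 2.328, 0.005]
force: [0.1, 0.9, -1.0]
opening: 0.0156
```

```bash
python3 look.py w9; python3 -c "
from go import *
rel([.5233,.0217,.137],95.7)"
```

```text
t 12.15 pos [0.5229 0.022  0.1655] ang 95.8 open 0.0156 F [ 0.1  0.9 -1. ] M [ 0.07  0.07 -0.02]
  rel cm [13.76  0.03 -7.16] turn 1.096 tilt [ 0.0046 -0.0003]
t 12.20 pos [0.5229 0.022  0.1657] ang 95.8 open 0.0154 F [ 0.5 -0.3 -1.9] M [ 0.06 -0.    0.01]
  rel cm [-0.03  0.02  2.87] turn 0.002 tilt [ 0.0047 -0.0003]
```

View pics/w9.png

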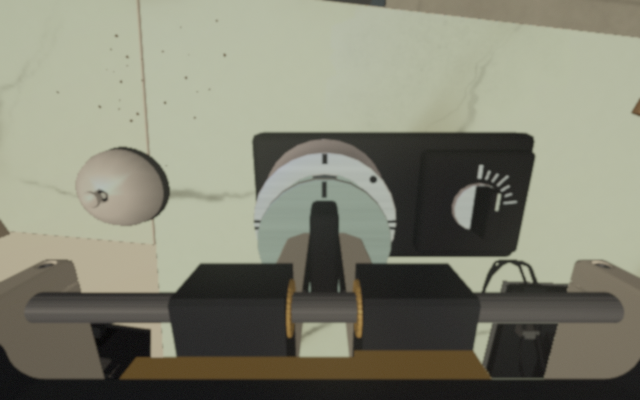

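Aligned: index mark (324,188) against the insert line (324,158). Now I'll lower it slowly, watching the force.

>>> play_rows(
  increments=[
    [[0,0,0.5,0],[0,0,1,0],[0,0,1.4,0],[0,0,1.7,0],[0,0,1.9,0]],
  ],
)

```text
t: 12.7
tool_pos: [0.5228, 0.022, 0.1461]
orientation: [2.104, 2.329, 0.004]
force: [-1.5, 0.5, -2.2]
opening: 0.0158
```

```bash
python3 -c "
from go import *
rel([.5229,.0217,.137],95.7)"
```

```text
t 12.70 pos [0.5228 0.022  0.1461] ang 95.8 open 0.0158 F [-1.5  0.5 -2.2] M [0.01 0.11 0.01]
  rel cm [-0.03  0.01  0.91] turn 0.002 tilt [ 0.004  -0.0002]
```

>>> play_rows(
  increments=[
    [[0,0,0.3,0],[0,0,0.5,0],[0,0,0.7,0],[0,0,0.9,0],[0,0,0.95,0]],
  ],
)

```text
t: 13.2
tool_pos: [0.523, 0.022, 0.1373]
orientation: [2.104, 2.328, 0.004]
force: [-5.4, -1.1, 7.3]
opening: 0.0156
```

```bash
python3 -c "
from go import *
rel([.5229,.0217,.137],95.7)"
```

```text
t 13.20 pos [0.523  0.022  0.1373] ang 95.8 open 0.0156 F [-5.4 -1.1  7.3] M [0.04 0.66 0.03]
  rel cm [-0.03 -0.02  0.03] turn 0.002 tilt [ 0.0046 -0.0003]
```

>>> play_rows(
  increments=[
    [[0,-0.05,0.0,0],[0,-0.05,0.03,0],[0,-0.05,0.05,0]],
  ],
)

```text
t: 13.5
tool_pos: [0.5227, 0.0219, 0.1373]
orientation: [2.103, 2.328, 0.005]
force: [-3.3, -0.5, 5.5]
opening: 0.0155
```

```bash
python3 look.py w10; python3 -c "
from go import *
rel([.5229,.0217,.137],95.7)"
```

```text
t 13.50 pos [0.5227 0.0219 0.1373] ang 95.8 open 0.0155 F [-3.3 -0.5  5.5] M [0.06 0.46 0.08]
  rel cm [13.77  0.07 -9.98] turn 1.096 tilt [ 0.005  -0.0004]
t 13.55 pos [0.5227 0.0219 0.1373] ang 95.8 open 0.0158 F [-2.9 -0.2  4.6] M [ 0.03  0.39 -0.01]
  rel cm [-0.02  0.01  0.03] turn 0.002 tilt [ 0.0051 -0.0004]
```

View pics/w10.png

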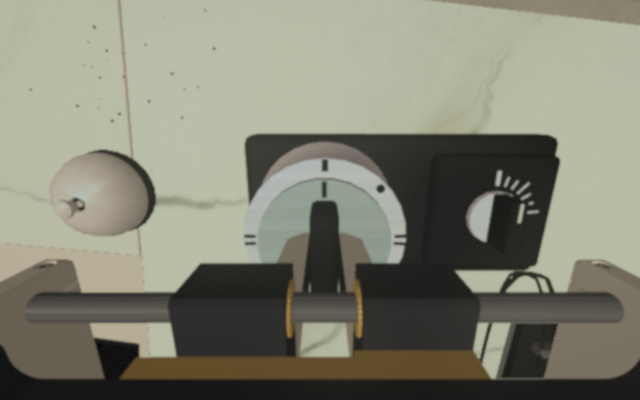

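The lid's disc sits flush, at z = 0.1373 as expected. Now I'll twist it clockwise in two stages.

>>> play_rows(
  increments=[
    [[0,0,0.04,0.08],[0,0,0.05,0.16],[0,0,0.05,0.24],[0,0,0.05,0.32],[0,0,0.05,0.4]],
  ],
)

```text
t: 14.05
tool_pos: [0.5232, 0.0227, 0.1373]
orientation: [2.527, 1.861, 0.009]
force: [-0.9, 3.8, 3.3]
opening: 0.0156
```

```bash
python3 -c "
from go import *
rel([.5229,.0217,.137],49.5)"
```

```text
t 14.05 pos [0.5232 0.0227 0.1373] ang 72.7 open 0.0156 F [-0.9  3.8  3.3] M [0.64 0.11 0.33]
  rel cm [-0.11 -0.    0.03] turn 0.406 tilt [0.0064 0.0008]
```

>>> play_rows(
  increments=[
    [[-0.02,0,0.04,0.08],[-0.04,0,0.06,0.16],[-0.06,0,0.06,0.24],[-0.08,0,0.06,0.32],[-0.08,0,0.06,0.39]],
  ],
)

```text
t: 14.55
tool_pos: [0.5235, 0.0227, 0.1374]
orientation: [2.843, 1.334, 0.012]
force: [-0.4, 3.3, 3.8]
opening: 0.0154
```

```bash
python3 look.py w11; python3 -c "
from go import *
rel([.5229,.0217,.137],49.5)"
python3 - <<'E'
import cv2
im=cv2.imread("pics/w11.png"); cv2.imwrite("pics/w11z.png",cv2.resize(im[130:270,230:420],None,fx=4,fy=4,interpolation=2))
E
```

```text
t 14.55 pos [0.5235 0.0227 0.1374] ang 50.3 open 0.0154 F [-0.4  3.3  3.8] M [0.45 0.24 0.38]
  rel cm [ 9.61 -9.78 -9.94] turn 0.301 tilt [0.0077 0.0018]
t 14.60 pos [0.5236 0.0227 0.1375] ang 50.0 open 0.0156 F [-0.2  5.5  4.7] M [0.6  0.29 0.36]
  rel cm [-0.12  0.01  0.05] turn 0.009 tilt [0.0078 0.0018]
```

View pics/w11z.png

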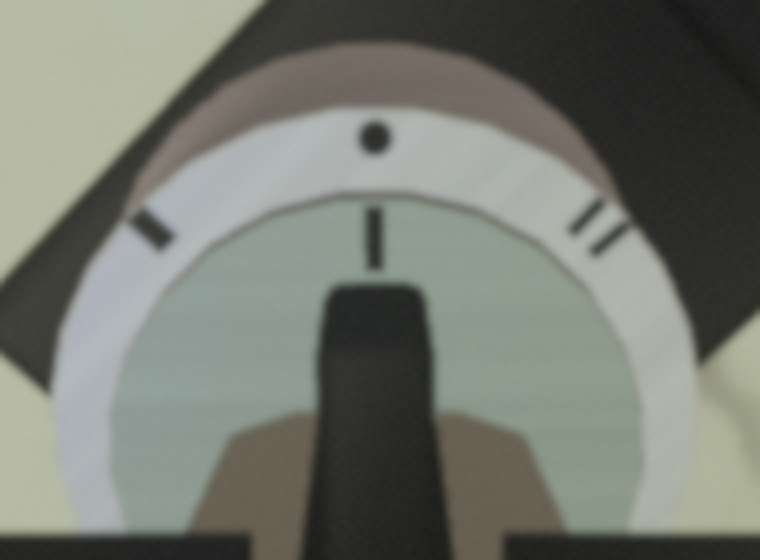

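The lid's index mark (374,238) now points at the stud (375,137). I'll trim about 1.5° to split the lug play, ease the side force, and settle.

>>> play_rows(
  increments=[
    [[-0.05,0,0.05,0.03],[-0.07,0,0.08,0.04],[-0.07,0,0.08,0.04],[-0.07,0,0.08,0.04],[-0.07,0,0.08,0.04]],
  ],
)

```text
t: 15.1
tool_pos: [0.5236, 0.0227, 0.1375]
orientation: [2.87, 1.274, 0.015]
force: [-1.4, 4.1, 6.1]
opening: 0.0158
```

```bash
python3 look.py w12
python3 - <<'E'
import cv2
from go import *
im=cv2.imread("pics/w12.png"); cv2.imwrite("pics/w12z.png",cv2.resize(im[130:270,230:420],None,fx=4,fy=4,interpolation=2))
t,d=read_camera("top"); cv2.imwrite("pics/top12.png",t); read_camera("top"); rel([.5229,.0217,.137],49.5); print(read_state()["dq"].round(4))
C=cloud(camera_params("top"),d)
for n,uv in dict(spool=(339,161),carton=(424,181),tent=(203,241)).items(): print(n,C[uv[1],uv[0]])
f=np.load("pics/w12.npz"); p={k:f[k] for k in ("K","eye","orientation")}; C=cloud(p,f["d"])
for r in ((245,258,235,240),(205,225,270,290),(205,225,360,375)): print(np.median(C[r[0]-40 if 0 else r[0]:r[1],r[2]:r[3],2]))
E
```

```text
t 15.10 pos [0.5236 0.0227 0.1375] ang 47.9 open 0.0158 F [-1.4  4.1  6.1] M [0.44 0.43 0.47]
  rel cm [  9.21 -10.18  -9.93] turn 0.26 tilt [0.009  0.0025]
t 15.25 pos [0.5236 0.0227 0.1375] ang 47.9 open 0.0157 F [-2.2  3.3  6.8] M [0.44 0.45 0.44]
  rel cm [-0.13  0.02  0.05] turn -0.028 tilt [0.009  0.0025]
[ 0.0001  0.0017  0.0002  0.0018 -0.0007  0.0026]
spool [ 0.67663145 -0.09133778  0.02919718]
carton [ 0.59648994 -0.36057557  0.08410451]
tent [0.40441219 0.34913079 0.03650515]
-0.000152731370718584
0.11169358587668389
0.11189616726969873
```

View pics/w12z.png

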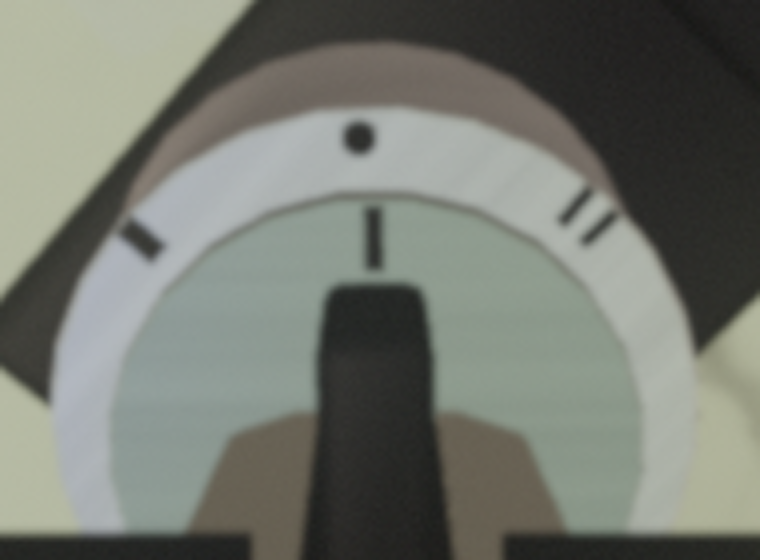

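View pics/top12.png

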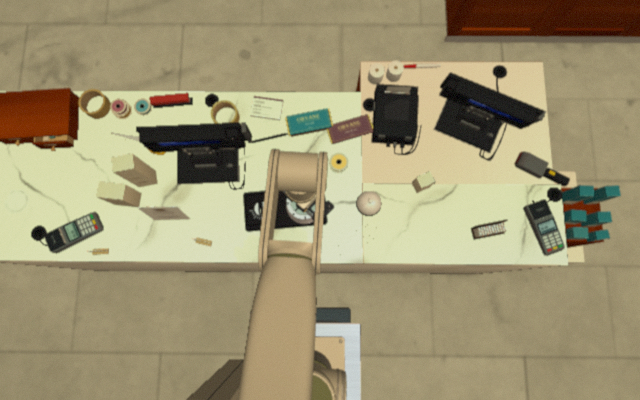

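The lid is fully down with its disc top at 0.112 m, as expected. It is about 47.8° from insert by the tool, so the ring should be near 45° after the 3° of lug play. The bystanders are unmoved and the arm is still, so I'm handing in.

```bash
python3 -c "
from go import *
rel([.5229,.0217,.137],47.9)
print(close_job())"
```

```text
t 15.25 pos [0.5236 0.0227 0.1375] ang 47.9 open 0.0157 F [-2.2  3.3  6.8] M [0.44 0.45 0.44]
  rel cm [-0.13  0.02  0.05] turn -0.0 tilt [0.009  0.0025]
the job is handed in; nothing more can be done
None
```

The job is handed in at 15.3 s. The knob is at its zero stop, and the gripper is still holding the lid, fully down and turned about half way.

- **Knob:** I turned it anticlockwise from about 70° until the torque built up against the stop, then let go. In the picture afterwards the pointer was in line with the zero mark, within about 1°.
- **Lid depth:** I lowered the lid into the mouth at the insert mark. The disc's top measured 0.112 m, as expected when fully in, with about 7 N pressing it down.
- **Lid angle:** By the tool it is 47.8° clockwise from insert, nearly 3° past the stud. It was level with the stud before the last trim, which came out larger than I meant (about 2° instead of 1.5°). I left it, because the 3° of lug play should put the switch ring itself near 45°. I did not measure the ring directly.
- **Holding still:** The grip is 50 N and the joint speeds were near zero. The spring's pull shows as about 0.44 N m at the wrist.
- **Bystanders:** The tent, spool and carton showed no shift in the last top view.
- **Small disagreements:** The tool kept about 0.5° of tilt, with a side force of about 4 N on the lid. I tried to correct the tilt before lowering the lid, and it partly crept back during the twist.

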